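Isolate the supply and draw the fuse of unknown thread hand

ROBOT

A 6-joint arm with a two-finger parallel gripper is mounted at the origin on the work surface. World frame = base frame: x ahead of the robot, y to its left, z up, the work surface at z = 0. Lengths are in m, angles in rad, forces in N, time in s.
With the tool pointing down it reaches from about 0.3 to 0.85 m from the base axis. Payload 5.4 kg.
Tool frame: the origin (TCP) lies at the very end of the fingers, on their centre line; the grasp point (between the pads) lies 19 mm behind it (env.grip_depth is the distance from the TCP to the grasp point, in m); z points along the fingers, y is the line along which they close (so a half turn about z gives the same grasp; the last joint's range is limited). The gripper opens to 85 mm and grips with 20 to 120 N. Pads are 22 mm wide; open, the fingers measure 114 mm over their backs; the gripper's body (76 mm by 85 mm) begins 54 mm behind the grasp point. The pads swing forward as they close: fully open they stand 13 mm farther back than shut.
Start: joints at [-1.402, 0.158, 1.597, -0, 1.386, -0.21], TCP at [0.213, -0.534, 0.231] pointing down, gripper open.
Joint ranges: [-2.91, 2.91], [-0.94, 2.29], [0.18, 2.7], [-1.29, 4.43], [0.17, 2.64], [-3, 3]. Speed limits (rad/s): [2.57, 2.57, 3.14, 3.14, 3.14, 3.14].

INTERFACE

Orientations are given as a rotation vector (axis times angle).
In Python, from plant import env gives the robot as it stands. Calls block until the motion is done:
- env.move_pose(position, orientation): joint-space move of the TCP to a pose.
- env.move_straight(position, attitude=None, rate=0.15): straight line of the TCP; attitude=None keeps the orientation; rate is the mean speed in m/s.
- env.set_joints(angles): joint-space move.
- env.set_gripper(opening, effort=None): opening from 0.0 (shut) to 1.0 (fully open); effort is the grip in N (None keeps the last); returns when the fingers have stopped.
- env.pause(seconds).
- env.solve_ik(position, orientation): joint angles nearest the present ones, or None.
- env.get_image(name): name is "scene" or "top"; returns the picture (480x640x3 uint8, red, green, blue); there is no depth.
- env.get_calibration(name): a dict with "intrinsics" (3x3 intrinsics, pixels), "world_from_camera" (4x4, takes a point from camera to world coordinates). Camera axes: x right, y down, z forward; pixel columns grow to the right and rows downward; lengths in m; the calibration is good to about 2 mm. A picture is of the moment at which its call begins. get_calibration takes no time and is no camera call.
A pose or a line that the arm cannot do raises env.Unreachable and nothing moves.
- env.finish_job(): hands the job in; it is judged then, once.
Readings, each from a call of its own:
- env.current_time_s(): time.
- env.current_qpos(): joint angles.
- env.current_joint_velocities(): joint speeds.
- env.current_joint_torque(): joint torques, N m.
- env.current_eef_pos(): TCP position.
- env.current_ee_rot(): TCP orientation.
- env.current_force(): force on the tool from outside, world axes, zero at the start.
- env.current_ft_torque(): the same for the moment, N m.
- env.current_width(): opening from 0.0 (shut) to 1.0 (fully open).
- env.current_grasp_force(): force on a finger pad.
Only numpy, scipy, OpenCV 4.12 (cv2) and the standard library are available. Lean on these libraries where they do the work, as an engineer would, in place of code of your own. Each camera call takes 0.05 s, during which the arm holds its last target. There are 200 camera calls.

TASK

Switch off the isolator on the control box by turning its bar knob clockwise until it clicks over its detent and stays there. Then take the round fuse cap out of the fuse box: nobody remembers whether its quick thread is left- or right-handed, so try loosening it both ways, turn it open the way that gives, and lift it out with its fuse. Finish while still holding the cap in the gripper, upright and still, with the tip of the fuse at least 4 cm above the top of the fuse box; leave the push button unpressed and the bell, the bar weight and the bulb holder where they stand.

Things in the scene. Friction and masses are not known exactly. Their poses are not given: they have to be found in the camera images.
- control_box: Cream steel box fixed to the bench, 130 (x) by 200 (y) by 75 mm high, origin at the centre of its underside. On its flat top, at x = 0: the isolator knob at y = +48 mm and a red push button (28 mm across on a 44 mm base, its top 22 mm above the box) at y = -52 mm. It stands left or right of the fuse box, turned up to 0.5 rad.
- isolator (a joint): Angle of the isolator knob, rad: 0 = on (start), grows clockwise seen from above, end stop at 1.05 = off. A spring detent resists with up to about 0.25 N m; its crest is at 0.53: past it the knob snaps on to the end stop by itself and stays, short of it the knob springs back to 0.
- isolator_grip (a point): On the knob's axis at the height to grip, 37 mm above the control box top. Black upright bar grip 42 mm long (along this point's x), 14 mm thick (y), from 25 mm below this point to 7 mm above it, on a 44 mm disc whose top is 23 mm below this point. The point turns with the knob; at the start its x is the box's x.
- start_button (a joint): Travel of the red push button in m: 0 = up, 0.006 = fully pressed. To be left alone.
- fuse_box: Cream steel box fixed to the bench, 120 by 120 by 75 mm high, origin at the centre of its underside, turned up to 0.5 rad. The cap sits in the middle of its flat top and hides its socket. It opens in one direction only, clockwise or anticlockwise, which differs from start to start and cannot be seen. The other way it stops dead after 0.1 to 0.3 rad and then slips in the fingers.
- cap: Loose black fuse cap, about 120 g, z up. Origin on its axis at the underside of its flange (56 mm diameter, 5 mm thick), 75 mm above the bench when seated. Above it a round ribbed barrel to grip, 32 mm diameter, from 5 to 31 mm above the origin. A nib on the flange points along the cap's x, which is along the fuse box's x when locked (start). Locked, it lifts 2 mm at most.
- fuse_tip (a point): Lower end of the fuse, on the cap's axis, 50 mm below the cap's origin; lugs 40 mm across sit on the stem between. Turned the right way the cap moves easily, without rising, to an end stop at about 1.5 rad; from about 1.1 rad to that stop it can be lifted straight out, and 55 mm of lift clears the box.
- bell: Brass timer bell on a round wooden foot, 92 mm diameter, 67 mm high, origin at the centre of its underside. Bystander.
- bar_weight: Black iron bar weight, 120 (x) by 34 by 30 mm high, origin at the centre of its underside. Bystander.
- bulb_holder: Frosted bulb standing in a nickel spring clip on a wooden foot 90 (x) by 60 mm, 106 mm high in all, origin at the centre of its underside. Bystander.
Not all that is in view belongs to the job. What is shaped like the control_box but brown is not meant. What is shaped like the fuse_box but turquoise is not meant.

How it is judged:
On the way, in this order (a step that is already met when the one before it is completed fails the run):
1. the isolator knob has clicked over its detent and rests at off (value of joint isolator above 0.9 rad), for 0.2 s.
2. the cap, still seated, is turned open (angle between the x axis of cap and the x axis of fuse_box, either way round above 0.9 rad and z of cap in the frame of fuse_box below 0.085 m), for 0.05 s.
At the end, for the whole second after the job is handed in: The knob is at off (above 0.9 rad); the cap is in the gripper's fingers (over 1 N) and carried by nothing else, upright within 0.3 rad, slower than 30 mm/s, its fuse tip more than 35 mm above the top of the fuse box; bell, bar weight and bulb holder are within 15 mm of where they stood (value of joint isolator above 0.9 rad and z of fuse_tip in the frame of fuse_box above 0.11 m and contact force between the fingers and cap above 1 N and contact force between cap and fuse_box below 0.1 N and contact force between cap and control_box below 0.1 N and angle between cap's own z axis and vertical below 0.3 rad and linear speed of cap below 0.03 m/s and distance of each of bell, bar_weight, bulb_holder from where it was at the start of the episode below 0.015 m); the arm keeps its last pose, push and grip.
It fails at once if the push button is pressed (value of joint start_button above 0.003 m).
It fails at once if the bell, the bar weight or the bulb holder is disturbed (not (distance of each of bell, bar_weight, bulb_holder from where it was at the start of the episode below 0.015 m)).
It also fails if it takes over 58 s, if anything falls off the work surface, if the arm or the gripper's body presses on something with over 40 N, if the wrist force passes 120 N, or if a joint passes its speed limit or range.

## Working session

There is one attempt and no reset: what is moved stays moved. The work goes in short steps, each a Python script; the robot and the scene stay as the last script left them, time stands still between calls to the robot, and variables do not carry over. Pictures are saved under pics/ and viewed, at most 10 in all, crops included, and the job is handed in when it is done.

```bash
ls; mkdir -p pics; python3 - <<'E'
from plant import env
import cv2
for n in("scene","top"):
    im=env.get_image(n); cv2.imwrite(f"pics/{n}0.png",im[:,:,::-1]); c=env.get_calibration(n); print(c["intrinsics"],c["world_from_camera"])
print(env.current_time_s(), env.current_ee_rot())
E
```

```text
pics
[[469.08562864   0.         320.88090272]
 [  0.         469.08562864 236.42856284]
 [  0.           0.           1.        ]] [[ 0.51750174  0.74147237 -0.42709562  0.99628437]
 [ 0.85560017 -0.44147767  0.27026989 -0.28966737]
 [ 0.01184447 -0.50528822 -0.86286935  1.03489184]
 [ 0.          0.          0.          1.        ]]
[[442.44464893   0.         318.39042432]
 [  0.         442.44464893 242.9081342 ]
 [  0.           0.           1.        ]] [[-0.01975783 -0.99586111  0.08871463  0.41388152]
 [-0.99955168  0.01767842 -0.02416433  0.0098595 ]
 [ 0.02249598 -0.08915229 -0.99576393  1.05020393]
 [ 0.          0.          0.          1.        ]]
0.1 [-3.08368702e+00 -5.91110172e-01 -4.09131710e-05]
```

View pics/scene0.png

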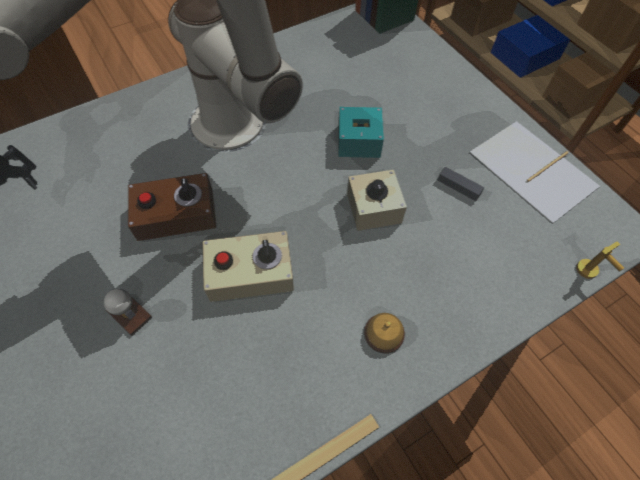

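View pics/top0.png

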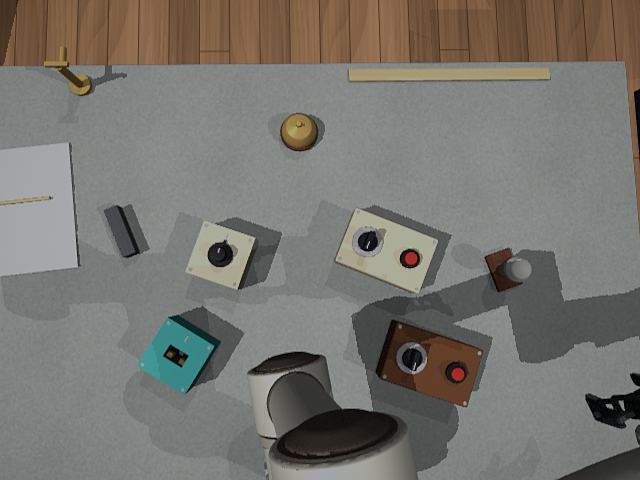

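The top picture holds two control-box shapes: cream at (386,250) and brown at (433,362). It also holds two fuse-box shapes: cream with cap at (222,254) and turquoise at (177,354). By the description I choose the two cream ones. The target knob is at about (368,241), its button at (410,258) and the cap at (220,254). The bystanders are the bell at (299,131), the weight at (122,231) and the bulb at (512,269).

```bash
cat > h.py <<'E'
import numpy as np, cv2
from plant import env
from scipy.spatial.transform import Rotation as R
def ray(n,px,z):
    c=env.get_calibration(n);T=np.array(c["world_from_camera"]);K=np.array(c["intrinsics"])
    d=T[:3,:3]@np.linalg.solve(K,[px[0],px[1],1.]);o=T[:3,3]
    return o+d*(z-o[2])/d[2]
def proj(n,p):
    c=env.get_calibration(n);T=np.array(c["world_from_camera"]);K=np.array(c["intrinsics"])
    q=K@(T[:3,:3].T@(np.array(p)-T[:3,3]));return q[:2]/q[2]
def down(psi):
    """tool pointing down, closing line (tool y) along world heading psi"""
    y=np.array([np.cos(psi),np.sin(psi),0]);z=np.array([0,0,-1.]);x=np.cross(y,z)
    return R.from_matrix(np.c_[x,y,z]).as_rotvec()
E
python3 - <<'E'
from h import *
im=cv2.imread("pics/top0.png");hsv=cv2.cvtColor(im,cv2.COLOR_BGR2HSV)
big=cv2.resize(im,None,fx=3,fy=3,interpolation=cv2.INTER_CUBIC)
m=cv2.inRange(hsv,(20,30,165),(35,120,255)); m[:150]=0
m=cv2.morphologyEx(m,cv2.MORPH_OPEN,np.ones((3,3)))
for c in cv2.findContours(m,cv2.RETR_EXTERNAL,cv2.CHAIN_APPROX_NONE)[0]:
    if cv2.contourArea(c)<800: continue
    r=cv2.minAreaRect(c); b=cv2.boxPoints(r)
    w=np.array([ray("top",p,.075)[:2] for p in b]); e=w-np.roll(w,-1,0)
    print(r[0],"centre",w.mean(0),"sides",np.linalg.norm(e,axis=1),"angles",np.arctan2(e[:,1],e[:,0]))
    cv2.polylines(big,[(b*3+1).astype(int)],1,(0,255,0),1)
red=cv2.inRange(hsv,(0,150,100),(8,255,255))
n,_,s,ce=cv2.connectedComponentsWithStats(red)
for i in range(1,n):
    if s[i,4]>60: print("red",ce[i],ray("top",ce[i],.097))
for nm,sl in(("knob disc",(slice(220,265),slice(348,386))),("cap",(slice(235,275),slice(202,240)))):
    k=im[sl]; h=hsv[sl]
    mm=(h[...,1]<45)|(h[...,2]<70) if nm!="cap" else h[...,2]<75
    n,_,s,ce=cv2.connectedComponentsWithStats(mm.astype(np.uint8)); i=1+s[1:,4].argmax()
    p=ce[i]+[sl[1].start,sl[0].start]; print(nm,s[i],p,ray("top",p,.088))
cv2.imwrite("pics/crop1.png",big[560:920,520:1320])
E
```

```text
(386.939453125, 250.18663024902344) centre [ 0.4822388 -0.1655787] sides [0.12536974 0.19728917 0.12509928 0.19501447] angles [ 2.74285094  1.17427373 -0.41693292 -1.96580001]
red [410.58730159 258.        ] [ 0.46242636 -0.21244717  0.097     ]
red [457.43076923 373.84615385] [ 0.21460531 -0.30288597  0.097     ]
knob disc [   0    0   38   45 1317] [369.16249051 240.63705391] [ 0.5026257  -0.12482544  0.088     ]
cap [  6   5  25  27 491] [220.08350305 254.18126273] [0.47885534 0.2001611  0.088     ]
```

View pics/crop1.png

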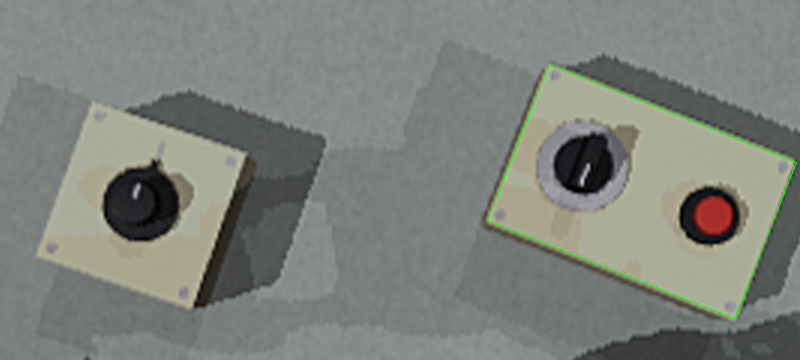

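The crop confirms the choice. The cream box has its knob bar along box x and the red button on the far side. The cream fuse box has its cap at (220,254), its nib pointing to the upper right, and screws at the corners. Knob first.

```bash
cat >> h.py <<'E'
def ikdown(p,psi,margin=(0,0)):
    """joints for grasp p with closing line psi, half turn chosen to centre q6"""
    q=np.array(env.solve_ik(list(p),down(psi)))
    return q
def spin(d):
    q=np.array(env.current_qpos());q[5]+=d;env.set_joints(list(q))
def st(s):
    print(s,"t%.1f"%env.current_time_s(),"tcp",np.round(env.current_eef_pos(),4),"q6 %.3f"%env.current_qpos()[5],"F",np.round(env.current_force(),1),"M",np.round(env.current_ft_torque(),2),"w %.3f"%env.current_width(),"g %.1f"%env.current_grasp_force())
E
python3 - <<'E'
from h import *
s=np.array([[99,116],[231,161],[184,292],[51,248]])
w=np.array([ray("top",((a+520)/3,(b+560)/3),.075)[:2] for a,b in s])
e=w[0]-w[3]+w[1]-w[2];print("fuse",w.mean(0),np.arctan2(e[1],e[0]))
yaw=-.40; k=np.array([.5017,-.1225])
for psi in(yaw+np.pi/2,yaw-np.pi/2):
    for p in((*k,.2),(*k,.096)):
        q=env.solve_ik(list(p),down(psi)); print(psi,None if q is None else np.round(q,2))
for psi in(-.4,-.4+np.pi/2,-.4+np.pi): 
    q=env.solve_ik([.478,.2,.083],down(psi)); print(psi,None if q is None else np.round(q,2))
E
```

```text
fuse [0.47870442 0.20193852] -0.34669338481566886
1.1707963267948966 [-0.47  0.03  1.8   0.    1.31 -1.64]
1.1707963267948966 [-0.47  0.16  1.88  0.    1.1  -1.64]
-1.9707963267948965 [-0.47  0.03  1.8  -0.    1.31  1.5 ]
-1.9707963267948965 [-0.47  0.16  1.88 -0.    1.1   1.5 ]
-0.4 [0.16 0.18 1.88 0.   1.08 0.56]
1.1707963267948966 [ 0.16  0.18  1.88 -0.    1.08 -1.01]
2.741592653589793 [ 0.16  0.18  1.88  0.    1.08 -2.58]
```

```bash
python3 - <<'E'
from h import *
k=[.5017,-.1225]; o=down(-.40+np.pi/2)
env.set_gripper(.6,effort=60)
env.move_pose([*k,.21],o); st("above")
cv2.imwrite("pics/a1.png",env.get_image("scene")[140:380,140:460,::-1])
env.move_straight([*k,.096],rate=.1); st("down")
env.set_gripper(0.0,effort=60); st("closed")
im=env.get_image("scene"); cv2.imwrite("pics/a2.png",cv2.resize(im[160:330,170:390,::-1],None,fx=3,fy=3))
E
```

```text
above t2.4 tcp [ 0.5017 -0.1232  0.2101] q6 -1.644 F [ 0.  -0.3  0.7] M [ 0.03 -0.02  0.02] w 0.598 g 0.0
down t3.7 tcp [ 0.5023 -0.1228  0.0968] q6 -1.645 F [0.5 0.8 0.4] M [0.01 0.01 0.  ] w 0.600 g 0.0
closed t4.1 tcp [ 0.5017 -0.1234  0.0966] q6 -1.645 F [-3.9 -4.1  5.5] M [-0.55  0.66  0.03] w 0.144 g 60.9
```

View pics/a2.png

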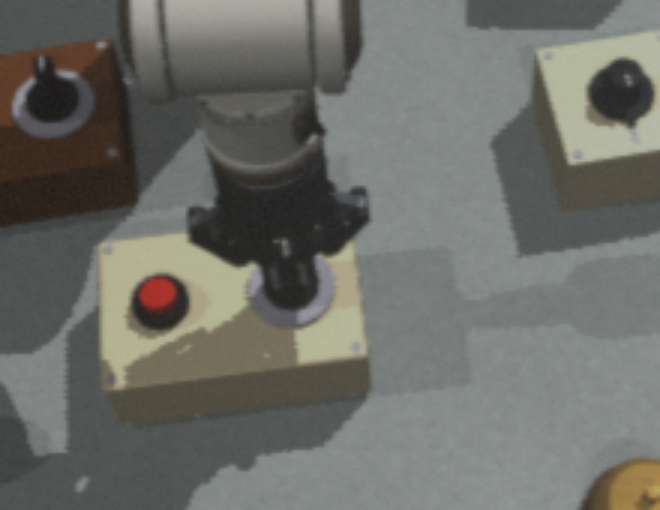

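The picture shows the fingers gripping the knob bar above its disc at crop pixel (290,270), clear of the button at (158,298). The opening of 0.144 (12 mm) fits the 14 mm bar, so I turn it clockwise.

```bash
python3 - <<'E'
from h import *
for d in(.3,.3,.3,.17):
    spin(d); st("turn")
env.pause(.2); st("end")
env.set_gripper(.6); env.pause(.2)
p=np.array(env.current_eef_pos()); env.move_straight([p[0],p[1],.21],rate=.15); st("up")
f=[.4787,.2015]; env.move_pose([*f,.17],down(-.35+np.pi/2)); env.set_gripper(.9); st("cap")
im=env.get_image("top"); cv2.imwrite("pics/b1.png",cv2.resize(im[190:310,320:460,::-1],None,fx=4,fy=4))
E
```

```text
turn t4.6 tcp [ 0.5016 -0.1236  0.0967] q6 -1.348 F [-2.3 -3.1 -1.9] M [-0.21  0.55  0.15] w 0.155 g 59.8
turn t5.0 tcp [ 0.5015 -0.1238  0.0967] q6 -1.053 F [-3.6 -2.4  6.2] M [-0.15  0.94 -0.09] w 0.152 g 61.2
turn t5.3 tcp [ 0.5014 -0.1239  0.0967] q6 -0.759 F [-4.6 -1.3  6.4] M [-0.32  0.96 -0.22] w 0.150 g 61.3
turn t5.6 tcp [ 0.5012 -0.1239  0.0967] q6 -0.595 F [-5.  -3.1  2.6] M [-0.57  0.5   0.1 ] w 0.149 g 60.5
end t5.8 tcp [ 0.5012 -0.1239  0.0967] q6 -0.592 F [-4.3 -2.1  2.1] M [-0.48  0.58  0.21] w 0.146 g 60.6
up t7.4 tcp [ 0.5008 -0.1235  0.2088] q6 -0.589 F [ 0.9  0.5 -0.3] M [0.04 0.02 0.01] w 0.603 g 0.0
cap t9.0 tcp [0.4789 0.2011 0.1701] q6 -1.055 F [-0.   0.4 -0.1] M [ 0.02  0.01 -0.01] w 0.899 g 0.0
```

View pics/b1.png

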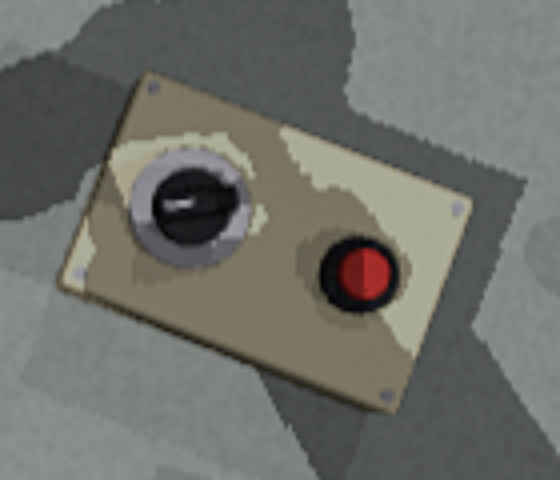

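The picture shows the bar at crop pixel (195,205) turned about 60° clockwise and staying there, so the isolator is off. The button at (362,272) is unpressed. Now the cap.

```bash
python3 - <<'E'
from h import *
f=[.4787,.2013]
env.move_straight([*f,.084],rate=.08); st("down")
env.set_gripper(0.0,effort=60); env.pause(.2); st("closed")
for d in(.12,.12,.12,-.18,-.18,-.12,-.12,-.12):
    spin(d); env.pause(.15); st("turn%+.2f"%d)
E
```

```text
down t10.3 tcp [0.4793 0.2014 0.0847] q6 -1.056 F [-0.2  0.8  0.1] M [ 0.04  0.04 -0.03] w 0.902 g 0.0
closed t10.9 tcp [0.4792 0.2014 0.0846] q6 -1.056 F [-1.3  0.6  6.2] M [-0.06  0.09  0.02] w 0.350 g 59.8
turn+0.12 t11.3 tcp [0.4792 0.2014 0.0846] q6 -0.938 F [-0.3 -0.2  3.1] M [-0.08  0.06  0.04] w 0.353 g 59.7
turn+0.12 t11.8 tcp [0.48   0.2022 0.0847] q6 -0.820 F [ 3.4  3.1 -1.1] M [ 0.52 -0.42  0.46] w 0.353 g 60.1
turn+0.12 t12.2 tcp [0.479  0.2037 0.0845] q6 -0.702 F [-3.2  6.1  4.7] M [1.15 0.5  0.2 ] w 0.351 g 61.6
turn-0.18 t12.6 tcp [0.4786 0.2034 0.0846] q6 -0.882 F [-2.1 -1.6  4.9] M [-0.22  0.48  0.06] w 0.354 g 61.8
turn-0.18 t13.0 tcp [0.4783 0.203  0.0846] q6 -1.057 F [-2.2 -2.2  4.4] M [-0.43  0.38  0.03] w 0.351 g 61.8
turn-0.12 t13.4 tcp [0.4783 0.2028 0.0846] q6 -1.174 F [-0.7 -4.5  4.8] M [-0.56  0.31 -0.01] w 0.350 g 61.8
turn-0.12 t13.8 tcp [0.4782 0.2026 0.0846] q6 -1.289 F [-1.2 -3.7  5. ] M [-0.63  0.4   0.02] w 0.350 g 61.8
turn-0.12 t14.2 tcp [0.4781 0.2024 0.0846] q6 -1.402 F [-1.6 -4.5  5.4] M [-0.68  0.39  0.04] w 0.352 g 61.8
```

Clockwise meets a stop at about 0.2 rad (0.46 N m) and then slips, while anticlockwise runs freely. I carry on anticlockwise to the end stop.

```bash
python3 - <<'E'
from h import *
for i in range(12):
    spin(-.12 if i else -.4); env.pause(.1); st("turn")
    if abs(env.current_ft_torque()[2])>.3 or env.current_qpos()[5]<-2.75: break
im=env.get_image("scene"); cv2.imwrite("pics/c1.png",cv2.resize(im[110:270,290:480,::-1],None,fx=4,fy=3.7))
E
```

```text
turn t14.8 tcp [0.478  0.2018 0.0846] q6 -1.796 F [-1.2 -6.1  5.5] M [-1.05  0.42  0.  ] w 0.353 g 61.8
turn t15.2 tcp [0.4781 0.2015 0.0846] q6 -1.908 F [-1.4 -5.5  4.3] M [-0.91  0.26  0.01] w 0.347 g 61.8
turn t15.5 tcp [0.4781 0.2014 0.0846] q6 -2.023 F [-0.3 -5.2  4.3] M [-0.79  0.28 -0.03] w 0.352 g 61.7
turn t15.8 tcp [0.478  0.2013 0.0846] q6 -2.139 F [ 0.  -4.   4.9] M [-0.9   0.32  0.07] w 0.348 g 61.7
turn t16.2 tcp [0.478  0.2012 0.0846] q6 -2.254 F [-1.6 -5.5  5.1] M [-0.94  0.23  0.03] w 0.351 g 61.7
turn t16.6 tcp [0.4781 0.2011 0.0846] q6 -2.367 F [-0.7 -4.8  3.7] M [-1.02  0.09  0.06] w 0.354 g 61.6
turn t16.9 tcp [0.4781 0.2009 0.0846] q6 -2.479 F [ 0.4 -5.1  4.4] M [-0.97  0.1   0.07] w 0.352 g 61.6
turn t17.2 tcp [0.4784 0.2009 0.0847] q6 -2.590 F [ 1.  -4.5  3.2] M [-0.99 -0.23 -0.03] w 0.352 g 61.5
turn t17.6 tcp [0.4799 0.201  0.0849] q6 -2.702 F [ 4.8 -3.2 -1.8] M [-0.77 -0.87 -0.2 ] w 0.351 g 60.8
turn t17.9 tcp [0.481  0.2003 0.085 ] q6 -2.813 F [ 3.6 -6.3  1.3] M [-1.38 -0.58 -0.35] w 0.350 g 61.5
```

View pics/c1.png

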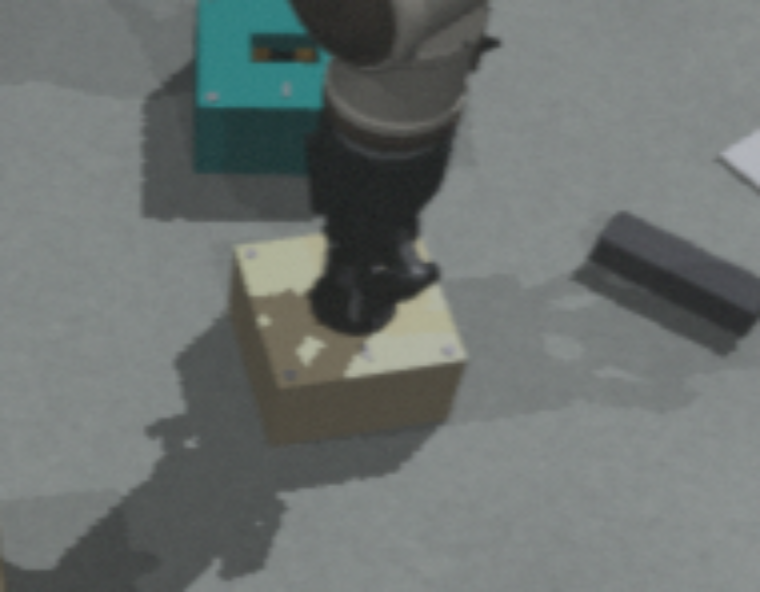

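The picture shows the nib gone from the front mark at about (365,350), with the cap still seated. The end stop was reached after about 1.8 rad of turning. I ease off slightly and lift.

```bash
python3 - <<'E'
from h import *
spin(.08); env.pause(.2); st("eased")
for dz,r in((.008,.03),(.055,.05),(.047,.06)):
    p=np.array(env.current_eef_pos()); env.move_straight([.4785 if dz>.05 else p[0],.2013 if dz>.05 else p[1],p[2]+dz],rate=r); st("lift")
    if env.current_force()[2]<-15: break
env.pause(.5); st("held")
im=env.get_image("scene"); cv2.imwrite("pics/d1.png",cv2.resize(im[70:310,170:480,::-1],None,fx=2.5,fy=2.5))
E
```

```text
eased t18.4 tcp [0.4802 0.2002 0.0846] q6 -2.725 F [-1.6 -5.4  3.4] M [-0.97  0.36 -0.1 ] w 0.354 g 61.8
lift t18.9 tcp [0.4799 0.2004 0.0927] q6 -2.732 F [-1.3 -2.6  1. ] M [-0.51  0.09 -0.06] w 0.354 g 61.4
lift t20.1 tcp [0.4782 0.2012 0.1472] q6 -2.731 F [ 0.7  0.4 -1.8] M [-0.01  0.02 -0.03] w 0.352 g 61.3
lift t21.0 tcp [0.4779 0.2012 0.1938] q6 -2.731 F [-0.9 -0.1 -1.8] M [-0.02  0.   -0.04] w 0.350 g 61.3
held t21.5 tcp [0.4782 0.2012 0.1942] q6 -2.731 F [ 0.5 -0.4 -0.8] M [-0.03  0.05  0.02] w 0.350 g 61.3
```

View pics/d1.png

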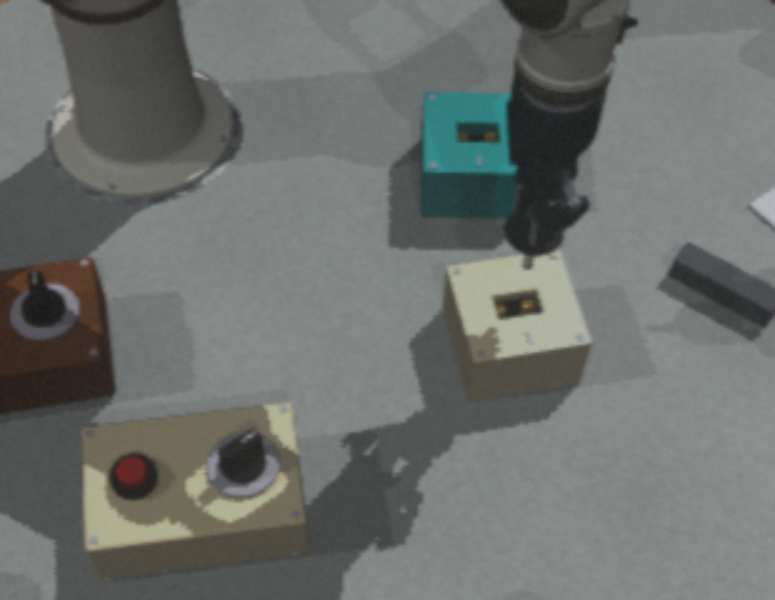

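The picture shows the cap upright in the fingers at (535,235), its fuse tip at (528,263), above the empty socket at (517,305). The knob is still off at (242,462). The cap has risen 110 mm, which puts the tip about 59 mm above the box.

```bash
python3 -c "
from plant import env
print(env.finish_job())"
```

```text
the job is handed in; nothing more can be done
None
```

I switched the isolator off, turned the fuse cap open anticlockwise (clockwise hit its stop), and handed the job in at about 21.5 s with the cap held upright and its fuse tip about 59 mm above the box; no verdict was shown.

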